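# Slide the tape roll into whichever bay is empty

### The arm

A 6-joint arm with a two-finger parallel gripper is mounted at the origin on a cart in front of the work surface, level with it; the furniture and walls round the work are solid. World frame = base frame: x ahead of the robot, y to its left, z up, the work surface at z = 0. Lengths are in mm, angles in rad, forces in N, time in s.
With the tool pointing down it reaches from about 275 to 750 mm from the base axis. Payload 10.2 kg.
Tool frame: the origin (TCP) lies between the finger pads; the fingertips stand ctrl.tips_ahead ahead of it and the grasp point (between the pads) lies 8 mm behind it (ctrl.tips_ahead is the distance from the TCP to the fingertips, in mm); z points along the fingers, y is the direction in which the jaws open and shut (so a half turn about z gives the same grasp; the last joint's range is limited). The gripper opens to 85 mm and grips with 20 to 120 N. Pads are 22 mm wide; open, the fingers measure 114 mm over their backs; the gripper's body (76 mm by 85 mm) begins 54 mm behind the grasp point. The pads swing forward as they close: fully open they stand 13 mm farther back than shut.
Start: joints at [0.951, 0.313, 1.498, -0, 1.331, -0.223], TCP at [202.909, 484.21, 242.294] pointing down, gripper open.
Joint ranges: [-2.94, 2.94], [-0.97, 2.17], [0.19, 2.56], [-1.23, 4.37], [0.02, 3.11], [-2.88, 2.88]. Speed limits (rad/s): [2.39, 2.39, 3.01, 3.14, 3.14, 3.14].

### API

Orientations are given as a unit quaternion [w, x, y, z].
In Python, from rig import ctrl gives the robot as it stands. The module is installed in compiled form; this text tells all that it offers.
- The arm moves only by the tool move_arm, never from a script. Its argument "motion" is a list of rows, each an object with "offset": the shift along the tool's x, y, z in m, a list of three; "angular": the turn, a rotation vector about the tool's x, y, z in degrees, a list of three; "jaw": the finger opening in m, from 0 to 0.0854. In form: [{"offset": [tx, ty, tz], "angular": [ax, ay, az], "jaw": jaw}, ...]. A call has 1 to 5 rows; each row is the pose to reach, as a shift and turn from the pose commanded when the call began, along the tool's axes at that moment; what a row does not reach only later rows make up. A row lasts 1/8 s, in which the tool goes at most 62.5 mm and 10.7 degrees, less where a joint would pass 70% of its speed; a pose out of reach is approached as far as the arm can. A call with a gripper value outside its range is refused whole. The fingers move at their own pace and stop on an object; "squeeze" is the grip in N (left out, the last holds). Time passes only in rows, so rows that repeat a pose let the fingers close. It gives the time, the measured TCP pose, the force and the opening at its end, in the units of the state.
- ctrl.sense(): the state, without advancing time (a new reading comes with each control period).
- ctrl.capture(name): name is "side" or "top"; returns a dict with "img" (420x560x3 uint8, red, green, blue), "intrinsics" (3x3 intrinsics, pixels), "rvec" (rotation vector, rad) and "tvec" (3), from world to camera coordinates, as OpenCV has them. Camera axes: x right, y down, z forward; pixel columns grow to the right and rows downward; lengths in mm; the calibration is good to about 2 mm. A picture is of the moment at which its call begins. There is no depth.
- ctrl.finish_job(): hands the job in, once; it reports no verdict.
The state is a dict: "time_s": time; "joints": joint angles; "dq": joint speeds; "tau": joint torques, N m; "eef_pos": TCP position; "ee_rot": TCP orientation; "force": force on the tool from outside, world axes, zero at the start; "wrist_torque": the same for the moment, N m; "grip_width": opening from 0.0 (shut) to 1.0 (fully open).
Only numpy, scipy, OpenCV 4.12 (cv2) and the standard library are available. Lean on these libraries where they do the work, as an engineer would, in place of code of your own. Each camera call takes 0.05 s, during which the arm holds its last target. There are 200 camera calls.

### The job

The large roll of tape lies out on the table between two low three-sided aluminium bays; one bay already holds a smaller roll, the other is empty. Put the large roll away in the empty bay: slide it flat along the table, without lifting it, in through that bay's open side and home until it gently meets the back rail, without ramming it, and leave the smaller roll where it is.

Things in the scene. Friction and masses are not known exactly. Their poses are not given: they have to be found in the camera images.
- big_roll_c (a point): centre, half-way up, of the large loose roll of blue tape lying flat on the table between the bays: a ring of 94 mm outer diameter, 25 mm high, open in the middle down to the table (hole 66 mm across), about 0.12 kg; z is the ring's axis. Shut fingers lowered into the hole can drag it along by its wall
- bay_left: the left (+y) low three-sided bay of bare aluminium, fixed, without a floor. Origin on the table where the large roll's centre lies when it is home; x points into the bay (the open side is at -x, facing the other bay), z up. Back rail: front face at x = +47 mm. Two side walls 6 mm thick, 104 mm apart inside, reach forward to x = -43 mm. All 24 mm high
- bay_right: the right (-y) low three-sided bay of bare aluminium, fixed, without a floor. Origin on the table where the large roll's centre lies when it is home; x points into the bay (the open side is at -x, facing the other bay), z up. Back rail: front face at x = +47 mm. Two side walls 6 mm thick, 104 mm apart inside, reach forward to x = -43 mm. All 24 mm high
- small_roll_c (a point): centre of the smaller, buff, loose roll of packing tape lying flat in one of the two bays (which one varies), 72 mm in diameter, 18 mm high; leave it where it is
Not all that is in view belongs to the job. Leave any pink look-alike of the part that bears big_roll_c alone.

How it is judged (in metres and radians):
At the end, for the whole second after the job is handed in: The large roll lies flat on the table and at rest between the side walls of the bay that was empty (there is no room for it in the other), no more than 12 mm short of the back rail (((x of big_roll_c in the frame of bay_left between -0.012 and 0.006 m and y of big_roll_c in the frame of bay_left between -0.012 and 0.012 m) or (x of big_roll_c in the frame of bay_right between -0.012 and 0.006 m and y of big_roll_c in the frame of bay_right between -0.012 and 0.012 m)) and angle between big_roll_c's own z axis and vertical below 0.08 rad and height (world z) of big_roll_c below 0.018 m and linear speed of big_roll below 0.01 m/s); the robot touches nothing.
It fails at once if the large roll is lifted more than 25 mm off the table (height (world z) of big_roll_c above 0.0375 m).
It fails at once if the small roll is moved by more than 15 mm (distance of small_roll_c from where it was at the start of the episode above 0.015 m).
It fails at once if the large roll is rammed against the left bay with more than 40 N (contact force between big_roll and bay_left above 40 N).
It fails at once if the large roll is rammed against the right bay with more than 40 N (contact force between big_roll and bay_right above 40 N).
It also fails if it takes over 32 s, if anything falls off the work surface, if the arm or the gripper's body presses on something with over 40 N, if the wrist force passes 120 N, or if a joint passes its speed limit or range.

## Working session

There is one attempt and no reset: what is moved stays moved. The work goes in short steps, Python scripts to look and compute and a tool call to move; the robot and the scene stay as the last step left them, time stands still between calls to the robot, and variables do not carry over. Pictures are saved under pics/ and viewed, about 8 in all and at most 12, crops included, and the job is handed in when it is done.

Besides the shell and the picture viewer there is one more tool, called after "Call:" by a JSON object that holds its "method" and its "body". move_arm: Moves the arm, as the interface text tells. Its arguments: {"type":"object","properties":{"motion":{"type":"array","items":{"type":"object","properties":{"offset":{"type":"array","items":{"type":"number"}},"angular":{"type":"array","items":{"type":"number"}},"jaw":{"type":"number"}}}},"squeeze":{"type":"number"}},"required":["motion"]}

```bash
mkdir -p pics; python3 - <<'E'
from rig import ctrl
import cv2,pickle
for n in("top","side"):
    d=ctrl.capture(n);pickle.dump(d,open(n+".pkl","wb"));cv2.imwrite(f"pics/{n}0.png",d["img"][:,:,::-1])
s=ctrl.sense();print({k:s[k] for k in("time_s","eef_pos","ee_rot","force","grip_width")},ctrl.tips_ahead)
E
```

```text
{'time_s': 0.1, 'eef_pos': array([202.79686532, 484.02537592, 241.81363726]), 'ee_rot': array([-2.37715119e-04,  1.97107435e-01,  9.80381738e-01, -5.01028284e-04]), 'force': array([-0.50729967,  0.12014973, -0.47945749]), 'grip_width': 0.9972314843709554} 11.0
```

View pics/top0.png

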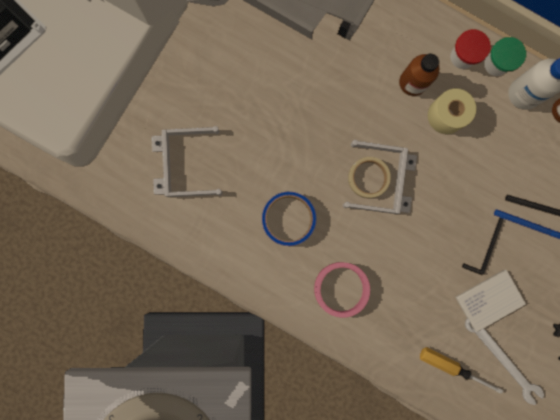

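View pics/side0.png

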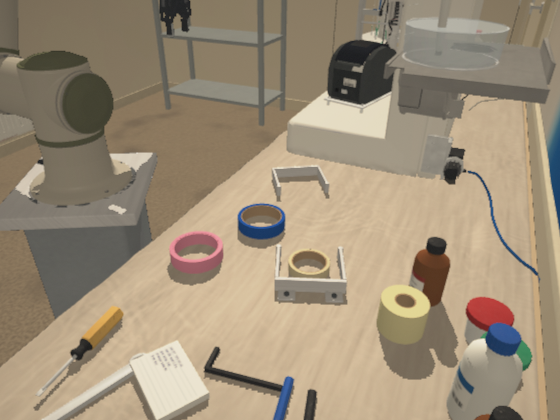

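The blue roll is at top pixel (289,218). Other rings are the pink one at (342,290), a decoy, the buff one at (370,177), which is the small roll in the right bay, and the yellow one at (452,110), clutter. The blue roll matches the description, and the empty bay is the left one: back rail around (166,163), wall tips at about (217,130) and (219,192).

```bash
cat > h.py <<'E'
import cv2,numpy as np
def ground(d,uv,z):
    R=cv2.Rodrigues(np.array(d["rvec"],float))[0];t=np.array(d["tvec"],float).ravel()
    uv=np.array(uv,float).reshape(-1,2)
    r=(R.T@np.linalg.inv(d["intrinsics"])@np.c_[uv,np.ones(len(uv))].T).T
    c=-R.T@t
    return c+r*((z-c[2])/r[:,2])[:,None]
def blue(d,box):
    h=cv2.cvtColor(d["img"],cv2.COLOR_RGB2HSV);m=cv2.inRange(h,(105,110,40),(130,255,255))
    k=np.zeros_like(m);x0,y0,x1,y1=box;k[y0:y1,x0:x1]=m[y0:y1,x0:x1]
    p=np.argwhere(k)[:,::-1].astype(np.int32)
    hull=cv2.convexHull(p).reshape(-1,2)
    return p,hull
E
python3 - <<'E'
import pickle;from h import *
d=pickle.load(open("top.pkl","rb"))
p,hull=blue(d,(150,120,340,255));print(len(p),p.min(0),p.max(0))
for z in(12,25):
    (x,y),r=cv2.minEnclosingCircle(ground(d,hull,z)[:,:2].astype(np.float32));print("roll",z,x,y,r)
q=ground(d,[(164,130),(217,130),(219,192.5),(167,194),(300,150)],24)[:,:2];print(q.round(1))
a=q[1]-q[0];b=q[2]-q[3];print(np.hypot(*a),np.hypot(*b),np.hypot(*(q[1]-q[2])),np.hypot(*(q[0]-q[3])))
im=cv2.resize(d["img"][100:260,130:350],None,fx=3.6,fy=3.6,interpolation=cv2.INTER_CUBIC);cv2.imwrite("pics/crop1.png",im[:,:,::-1])
# right bay for axis
q=ground(d,[(353,142.5),(406,150),(402,211),(347,206)],24)[:,:2];print(q.round(1))
E
```

```text
414 [263 192] [315 245]
roll 12 413.8523864746094 -226.68052673339844 46.867977142333984
roll 25 413.0433349609375 -226.1576690673828 46.20003128051758
[[ 565.    -9.8]
 [ 565.8 -101.3]
 [ 456.7 -106. ]
 [ 453.6  -16.9]
 [ 531.8 -245.6]]
91.5480686281908 89.12992153064761 109.15211160760732 111.58699663373713
[[ 545.8 -338.2]
 [ 533.3 -431.1]
 [ 426.4 -422.7]
 [ 434.6 -327.1]]
```

View pics/crop1.png

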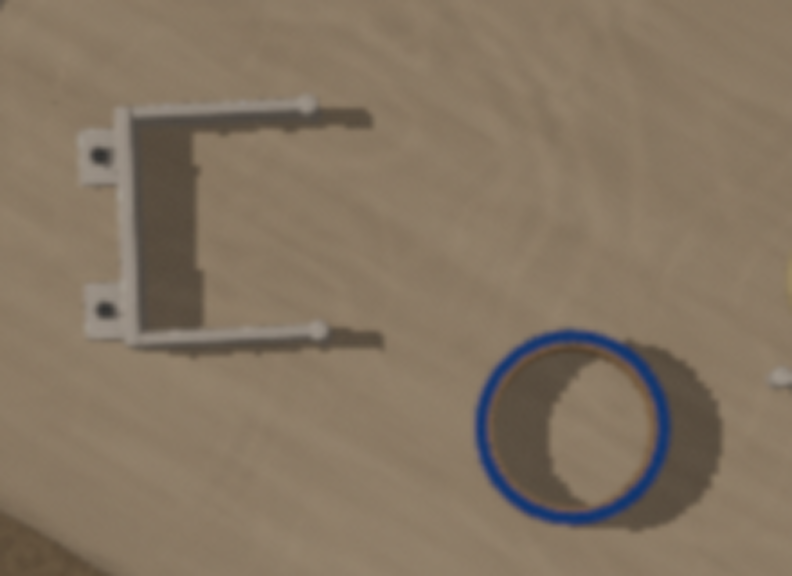

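The crop confirms the blue roll: its top radius measures 46–47 mm, against 47 expected. Next I fit the left bay's frame.

```bash
python3 - <<'E'
import pickle;from h import *
d=pickle.load(open("top.pkl","rb"))
c=np.array([(308,104),(318,330),(131,112),(138,340)])/3.6+[130,100]
w=ground(d,c,24)[:,:2]
m=np.array([(-43,-55),(-43,55),(47,-55),(47,55.]) if 0 else (47,55.)]) if 0 else np.array([(-43,-55),(-43,55),(47,-55),(47,55.)])
mc,wc=m.mean(0),w.mean(0)
u,s,v=np.linalg.svd((m-mc).T@(w-wc));R=(u@v).T
if np.linalg.det(R)<0: print("flip")
t=wc-R@mc;print("bay",t.round(1),"xdir",R[:,0],"ang",np.degrees(np.arctan2(R[1,0],R[0,0])));print((w-(m@R.T+t)).round(1))
r=np.array([413.5,-226.5]);print("roll in bay",R.T@(r-t))
Rt=np.array([[-.922,.386],[.386,.922]]);p=np.array([202.9,484.2])
print("tool delta to roll",Rt.T@(r-p))
E
```

```text
File "<stdin>", line 5
    m=np.array([(-43,-55),(-43,55),(47,-55),(47,55.]) if 0 else (47,55.)]) if 0 else np.array([(-43,-55),(-43,55),(47,-55),(47,55.)])
                                                   ^
SyntaxError: closing parenthesis ']' does not match opening parenthesis '('
```

```bash
python3 - <<'E'
import pickle;from h import *
d=pickle.load(open("top.pkl","rb"))
c=np.array([(308,104),(318,330),(131,112),(138,340)])/3.6+[130,100]
w=ground(d,c,24)[:,:2]
m=np.array([(-43,-55),(-43,55),(47,-55),(47,55.)])
mc,wc=m.mean(0),w.mean(0)
u,s,v=np.linalg.svd((m-mc).T@(w-wc));R=(u@v).T
print("bay",(t:=wc-R@mc).round(1),"ang",np.degrees(np.arctan2(R[1,0],R[0,0])),np.linalg.det(R));print((w-(m@R.T+t)).round(1))
r=np.array([413.5,-226.5]);print("roll in bay",R.T@(r-t))
Rt=np.array([[-.922,.386],[.386,.922]]);p=np.array([202.9,484.2])
print("tool delta to roll",Rt.T@(r-p))
E
```

```text
bay [510.6 -61.2] ang 93.10178855353814 0.9999999999999994
[[-0.1  2.4]
 [ 0.2  2.3]
 [ 0.1 -2.6]
 [-0.2 -2. ]]
roll in bay [-159.79365059  105.86584688]
tool delta to roll [-468.5034 -573.9738]
```

Call:
{"method": "move_arm", "body": {"motion": [{"offset": [-0.038, -0.046, 0.01], "angular": [0, 0, -5], "jaw": 0.026}, {"offset": [-0.076, -0.093, 0.02], "angular": [0, 0, -10.5], "jaw": 0.026}, {"offset": [-0.114, -0.14, 0.03], "angular": [0, 0, -16], "jaw": 0.026}, {"offset": [-0.152, -0.186, 0.04], "angular": [0, 0, -21], "jaw": 0.026}, {"offset": [-0.19, -0.233, 0.05], "angular": [0, 0, -25.8], "jaw": 0.026}]}}

```text
time_s: 0.72
eef_pos: [288.2, 194.2, 192.0]
ee_rot: [0.0, -0.028, 1.0, 0.0]
force: [1.8, -0.9, -0.5]
grip_width: 0.306
```

Call:
{"method": "move_arm", "body": {"motion": [{"offset": [-0.012, -0.055, 0.01], "angular": [0, 0, 0], "jaw": 0.026}, {"offset": [-0.025, -0.11, 0.02], "angular": [0, 0, 0], "jaw": 0.026}, {"offset": [-0.038, -0.165, 0.03], "angular": [0, 0, 0], "jaw": 0.026}, {"offset": [-0.05, -0.22, 0.04], "angular": [0, 0, 0], "jaw": 0.026}, {"offset": [-0.064, -0.27, 0.05], "angular": [0, 0, 0], "jaw": 0.026}]}}

```text
time_s: 1.35
eef_pos: [366.5, -72.4, 142.0]
ee_rot: [0.0, -0.026, 1.0, -0.0]
force: [0.7, 1.3, 0.4]
grip_width: 0.303
```

Call:
{"method": "move_arm", "body": {"motion": [{"offset": [-0.012, -0.053, 0.013], "angular": [0, 0, 0], "jaw": 0.026}, {"offset": [-0.025, -0.106, 0.026], "angular": [0, 0, 0], "jaw": 0.026}, {"offset": [-0.0375, -0.158, 0.04], "angular": [0, 0, 0], "jaw": 0.026}, {"offset": [-0.0375, -0.158, 0.06], "angular": [0, 0, 0], "jaw": 0.026}, {"offset": [-0.0375, -0.158, 0.06], "angular": [0, 0, 0], "jaw": 0.026}]}}

```text
time_s: 1.98
eef_pos: [411.6, -225.6, 81.1]
ee_rot: [-0.001, -0.026, 1.0, 0.001]
force: [-0.4, 0.7, 0.2]
grip_width: 0.304
```

```bash
python3 - <<'E'
from rig import ctrl
import cv2
s=ctrl.sense();print({k:s[k] for k in("time_s","eef_pos","ee_rot","force","grip_width")})
for n in("top","side"):
    d=ctrl.capture(n);i=d["img"][100:260,130:400] if n=="top" else d["img"][130:310,150:420]
    cv2.imwrite(f"pics/{n}1.png",cv2.resize(i,None,fx=2.2,fy=2.2)[:,:,::-1])
a,b=cv2.imread("pics/top1.png"),cv2.imread("pics/side1.png")
b=cv2.resize(b,(a.shape[1],a.shape[1]*b.shape[0]//b.shape[1]))
cv2.imwrite("pics/both1.png",cv2.resize(cv2.vconcat([a,b]),None,fx=.79,fy=.79))
E
```

```text
{'time_s': 1.975, 'eef_pos': array([ 411.55159979, -225.64348094,   81.06162049]), 'ee_rot': array([-0.00128034, -0.0264537 ,  0.99964841,  0.00127568]), 'force': array([-0.44418997,  0.71498693,  0.19178763]), 'grip_width': 0.30374075851910476}
```

View pics/both1.png

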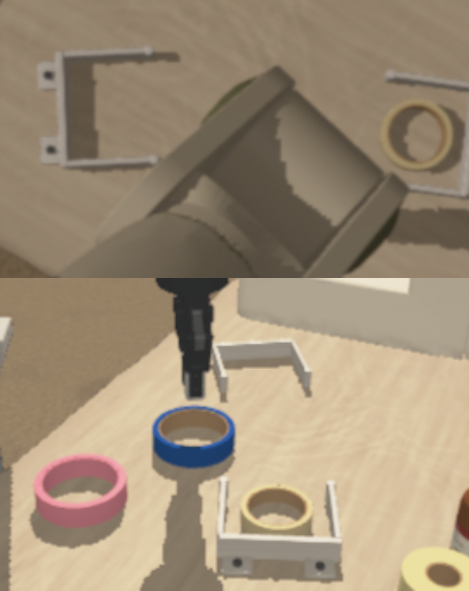

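Top view: the arm covers the roll. Side view: the fingers hang centred over the blue roll. I descend slowly and watch the force.

Call:
{"method": "move_arm", "body": {"motion": [{"offset": [-0.002, -0.001, 0.015], "angular": [0, 0, 0], "jaw": 0.018}, {"offset": [-0.002, -0.001, 0.03], "angular": [0, 0, 0], "jaw": 0.018}, {"offset": [-0.002, -0.001, 0.044], "angular": [0, 0, 0], "jaw": 0.018}, {"offset": [-0.002, -0.001, 0.054], "angular": [0, 0, 0], "jaw": 0.018}, {"offset": [-0.002, -0.001, 0.062], "angular": [0, 0, 0], "jaw": 0.018}]}}

```text
time_s: 2.7
eef_pos: [414.3, -226.9, 19.6]
ee_rot: [-0.0, -0.027, 1.0, 0.0]
force: [0.3, -0.8, -0.1]
grip_width: 0.209
```

Call:
{"method": "move_arm", "body": {"motion": [{"offset": [0, 0, 0], "angular": [0, 0, 0], "jaw": 0.028}, {"offset": [0, 0, 0], "angular": [0, 0, 0], "jaw": 0.028}]}}

```text
time_s: 2.95
eef_pos: [414.6, -227.1, 20.6]
ee_rot: [0.0, -0.027, 1.0, -0.0]
force: [0.0, 0.3, 0.6]
grip_width: 0.329
```

```bash
python3 - <<'E'
from rig import ctrl
import cv2
d=ctrl.capture("side");cv2.imwrite("pics/s2.png",cv2.resize(d["img"][130:310,150:420],None,fx=2,fy=2)[:,:,::-1])
E
```

```text
(no output)
```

View pics/s2.png

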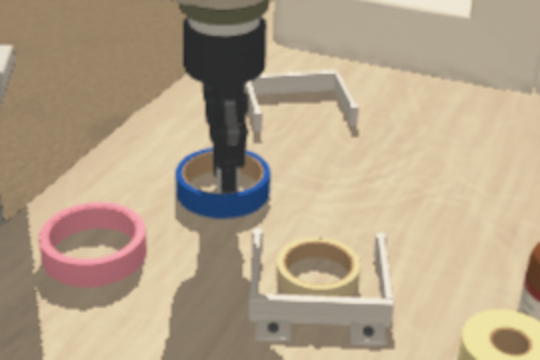

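The fingers are inside the ring near (228,180), with no contact force. Next I drag it sideways onto the bay axis; tool y points along bay x and tool x along bay y.

Call:
{"method": "move_arm", "body": {"motion": [{"offset": [-0.01, 0, 0], "angular": [0, 0, 0], "jaw": 0.028}, {"offset": [-0.021, 0, 0], "angular": [0, 0, 0], "jaw": 0.028}, {"offset": [-0.032, 0, 0], "angular": [0, 0, 0], "jaw": 0.028}, {"offset": [-0.043, 0, 0], "angular": [0, 0, 0], "jaw": 0.028}, {"offset": [-0.054, 0, 0], "angular": [0, 0, 0], "jaw": 0.028}]}}

```text
time_s: 3.62
eef_pos: [469.1, -224.0, 20.3]
ee_rot: [-0.0, -0.027, 1.0, -0.0]
force: [-0.9, 0.4, 1.7]
grip_width: 0.328
```

Call:
{"method": "move_arm", "body": {"motion": [{"offset": [-0.012, 0, 0], "angular": [0, 0, 0], "jaw": 0.028}, {"offset": [-0.024, 0, 0], "angular": [0, 0, 0], "jaw": 0.028}, {"offset": [-0.036, 0, 0], "angular": [0, 0, 0], "jaw": 0.028}, {"offset": [-0.046, 0, 0], "angular": [0, 0, 0], "jaw": 0.028}, {"offset": [-0.056, 0, 0], "angular": [0, 0, 0], "jaw": 0.028}]}}

```text
time_s: 4.25
eef_pos: [524.8, -221.0, 20.3]
ee_rot: [-0.0, -0.027, 1.0, 0.0]
force: [-1.7, -0.9, 1.3]
grip_width: 0.328
```

Call:
{"method": "move_arm", "body": {"motion": [{"offset": [0, 0.01, 0], "angular": [0, 0, 0], "jaw": 0.028}, {"offset": [0, 0.02, 0], "angular": [0, 0, 0], "jaw": 0.028}, {"offset": [0, 0.03, 0], "angular": [0, 0, 0], "jaw": 0.028}, {"offset": [0, 0.04, 0], "angular": [0, 0, 0], "jaw": 0.028}, {"offset": [0, 0.045, 0], "angular": [0, 0, 0], "jaw": 0.028}]}}

```text
time_s: 4.88
eef_pos: [521.7, -175.4, 20.3]
ee_rot: [-0.0, -0.027, 1.0, 0.0]
force: [0.4, -0.7, 0.4]
grip_width: 0.327
```

```bash
python3 - <<'E'
from rig import ctrl
import cv2,pickle
from h import *
out=[]
for n,(x0,y0,x1,y1) in dict(top=(130,100,330,240),side=(180,130,380,270)).items():
    d=ctrl.capture(n);pickle.dump(d,open(n+"3.pkl","wb"))
    out.append(cv2.resize(d["img"][y0:y1,x0:x1],None,fx=2.1*1.4/1.4,fy=2.1)[:,:,::-1])
cv2.imwrite("pics/b3.png",cv2.vconcat(out))
d=pickle.load(open("side3.pkl","rb"));p,h=blue(d,(180,130,380,270));print(len(p),p.min(0),p.max(0))
E
```

```text
547 [290 193] [333 224]
```

View pics/b3.png

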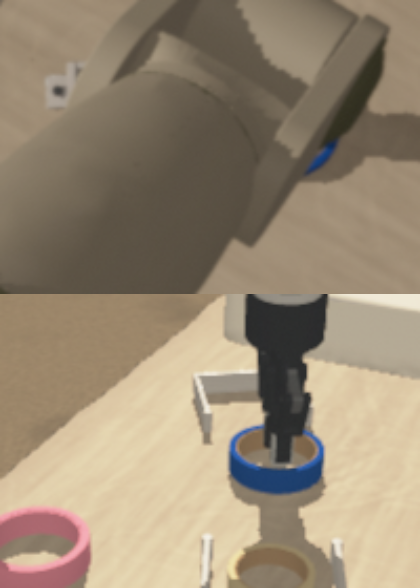

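Side view: the roll lies flat around the fingers, in front of the left bay mouth. I'll fit its position from the side silhouette, checking the method on the first picture.

```bash
cat >> h.py <<'E'
from scipy.optimize import least_squares
def proj(d,P): return cv2.projectPoints(np.array(P,float).reshape(-1,1,3),np.array(d["rvec"],float),np.array(d["tvec"],float),np.array(d["intrinsics"],float),None)[0].reshape(-1,2)
A=np.linspace(0,2*np.pi,180)
def fitroll(d,box,x0):
    p,_=blue(d,box);e=np.r_[p.min(0)-.0,p.max(0)+1.]-.5
    def f(v):
        q=proj(d,[(v[0]+47*np.cos(a),v[1]+47*np.sin(a),z) for z in(0,25) for a in A])
        return np.r_[q.min(0),q.max(0)]-e
    s=least_squares(f,x0);return s.x,s.fun
T=np.array([510.6,-61.2]);th=np.radians(93.1);R=np.array([[np.cos(th),-np.sin(th)],[np.sin(th),np.cos(th)]])
E
python3 - <<'E'
import pickle;from h import *
d0=pickle.load(open("side.pkl","rb"));r,f=fitroll(d0,(220,190,300,250),(413,-226));print("start",r,f.round(1))
d=pickle.load(open("side3.pkl","rb"));r,f=fitroll(d,(260,170,360,240),(513,-180));print("now",r,f.round(1),"bay",R.T@(r-T))
W=[np.r_[R@[x,y]+T,24] for x,y in((-43,-55),(-43,55),(47,-52),(47,52))];q=proj(d0,W);print(q.round(1))
im=cv2.resize(d0["img"][150:210,250:350],None,fx=6,fy=6,interpolation=cv2.INTER_CUBIC)[:,:,::-1].copy()
for u,v in q: cv2.circle(im,(int((u-250+.5)*6),int((v-150+.5)*6)),3,(0,0,255),1)
cv2.imwrite("pics/bay4.png",im)
E
```

```text
start [ 411.47794416 -224.49473236] [-0.3 -0.7  0.3  0.5]
now [ 519.01667694 -184.87559967] [-0.9 -1.   0.8  0.7] bay [-123.94978539   -1.71613094]
[[327.1 183.2]
 [278.7 186.2]
 [316.8 165.8]
 [274.3 168.3]]
```

View pics/bay4.png

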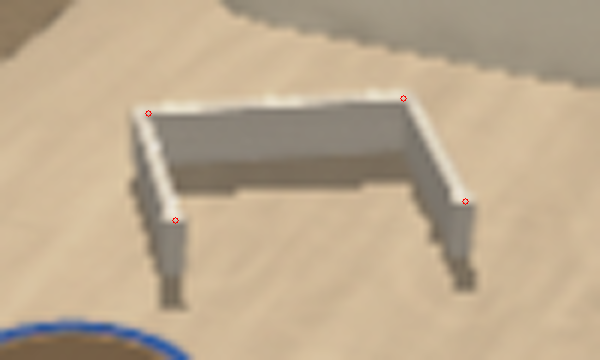

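The bay fit matches the side view to about a pixel. The roll is at about bay (-124..-126, -2..-4), trailing the TCP by about 10 mm. I pull on, correcting the lateral offset, then measure again.

Call:
{"method": "move_arm", "body": {"motion": [{"offset": [0.002, 0.008, 0], "angular": [0, 0, 0], "jaw": 0.028}, {"offset": [0.004, 0.016, 0], "angular": [0, 0, 0], "jaw": 0.028}, {"offset": [0.005, 0.024, 0], "angular": [0, 0, 0], "jaw": 0.028}, {"offset": [0.005, 0.031, 0], "angular": [0, 0, 0], "jaw": 0.028}, {"offset": [0.005, 0.036, 0], "angular": [0, 0, 0], "jaw": 0.028}]}}

```text
time_s: 5.6
eef_pos: [514.9, -140.0, 20.3]
ee_rot: [0.0, -0.027, 1.0, -0.0]
force: [-1.0, -0.7, -0.7]
grip_width: 0.327
```

```bash
cat > m.py <<'E'
from rig import ctrl
from h import *
s=ctrl.sense();d=ctrl.capture("side");r,f=fitroll(d,(250,145,360,240),(513,-130))
print(s["time_s"],"F",s["force"].round(1),"tcp",s["eef_pos"].round(1),R.T@(s["eef_pos"][:2]-T),"roll",r.round(1),f.round(1),"bay",R.T@(r-T))
E
python3 m.py
```

```text
5.6 F [-1.  -0.7 -0.7] tcp [ 514.9 -140.    20.3] [-7.89016693e+01 -4.57966070e-02] roll [ 514.7 -151.5] [-0.6 -1.2  0.6  0.9] bay [-90.36220253   0.8322251 ]
```

Centred within about 1 mm. Sliding in.

Call:
{"method": "move_arm", "body": {"motion": [{"offset": [0, 0.008, 0], "angular": [0, 0, 0], "jaw": 0.028}, {"offset": [0, 0.016, 0], "angular": [0, 0, 0], "jaw": 0.028}, {"offset": [0, 0.024, 0], "angular": [0, 0, 0], "jaw": 0.028}, {"offset": [0, 0.032, 0], "angular": [0, 0, 0], "jaw": 0.028}, {"offset": [0, 0.04, 0], "angular": [0, 0, 0], "jaw": 0.028}]}}

```text
time_s: 6.28
eef_pos: [512.7, -99.9, 20.3]
ee_rot: [-0.0, -0.027, 1.0, 0.0]
force: [-0.5, -0.5, -0.4]
grip_width: 0.327
```

Call:
{"method": "move_arm", "body": {"motion": [{"offset": [0, 0.007, 0], "angular": [0, 0, 0], "jaw": 0.028}, {"offset": [0, 0.014, 0], "angular": [0, 0, 0], "jaw": 0.028}, {"offset": [0, 0.021, 0], "angular": [0, 0, 0], "jaw": 0.028}, {"offset": [0, 0.027, 0], "angular": [0, 0, 0], "jaw": 0.028}, {"offset": [0, 0.032, 0], "angular": [0, 0, 0], "jaw": 0.028}]}}

```text
time_s: 6.9
eef_pos: [511.0, -68.2, 20.3]
ee_rot: [-0.0, -0.027, 1.0, 0.0]
force: [0.4, -0.7, 0.9]
grip_width: 0.327
```

```bash
python3 m.py
```

```text
6.9 F [ 0.4 -0.7  0.9] tcp [511.  -68.2  20.3] [-7.0099715  -0.05605754] roll [509.6 -78.9] [-0.2 -0.6  0.2  0.5] bay [-17.57377878   1.9705934 ]
```

Call:
{"method": "move_arm", "body": {"motion": [{"offset": [0, 0.003, 0], "angular": [0, 0, 0], "jaw": 0.028}, {"offset": [0, 0.006, 0], "angular": [0, 0, 0], "jaw": 0.028}, {"offset": [0, 0.009, 0], "angular": [0, 0, 0], "jaw": 0.028}, {"offset": [0, 0.011, 0], "angular": [0, 0, 0], "jaw": 0.028}, {"offset": [0, 0.013, 0], "angular": [0, 0, 0], "jaw": 0.028}]}}

```text
time_s: 7.58
eef_pos: [510.4, -55.5, 20.3]
ee_rot: [-0.0, -0.027, 1.0, -0.0]
force: [0.2, -0.5, -0.7]
grip_width: 0.327
```

Call:
{"method": "move_arm", "body": {"motion": [{"offset": [0, 0.0005, 0], "angular": [0, 0, 0], "jaw": 0.028}, {"offset": [0, 0.001, 0], "angular": [0, 0, 0], "jaw": 0.028}, {"offset": [0, 0.0015, 0], "angular": [0, 0, 0], "jaw": 0.028}, {"offset": [0, 0.002, 0], "angular": [0, 0, 0], "jaw": 0.028}]}}

```text
time_s: 8.07
eef_pos: [510.3, -53.6, 20.3]
ee_rot: [0.0, -0.027, 1.0, -0.0]
force: [-0.2, -1.4, -0.6]
grip_width: 0.329
```

```bash
python3 m.py
```

```text
8.075 F [-0.2 -1.4 -0.6] tcp [510.3 -53.6  20.3] [ 7.60405728 -0.07572788] roll [510.8 -61.6] [-0.4 -0.8  0.4  0.6] bay [-0.42892694 -0.1810474 ]
```

Near home, with little force. I creep on in 0.5 mm steps until contact shows.

Call:
{"method": "move_arm", "body": {"motion": [{"offset": [0, 0.0004, 0], "angular": [0, 0, 0], "jaw": 0.028}, {"offset": [0, 0.0008, 0], "angular": [0, 0, 0], "jaw": 0.028}, {"offset": [0, 0.001, 0], "angular": [0, 0, 0], "jaw": 0.028}]}}

```text
time_s: 8.5
eef_pos: [510.2, -52.6, 20.3]
ee_rot: [0.0, -0.027, 1.0, -0.0]
force: [0.9, -0.0, 1.1]
grip_width: 0.331
```

Call:
{"method": "move_arm", "body": {"motion": [{"offset": [0, 0.0004, 0], "angular": [0, 0, 0], "jaw": 0.028}, {"offset": [0, 0.0008, 0], "angular": [0, 0, 0], "jaw": 0.028}, {"offset": [0, 0.001, 0], "angular": [0, 0, 0], "jaw": 0.028}]}}

```text
time_s: 8.88
eef_pos: [510.2, -51.9, 20.3]
ee_rot: [0.0, -0.027, 1.0, -0.0]
force: [0.3, -4.1, -0.0]
grip_width: 0.328
```

```bash
python3 m.py
```

```text
8.875 F [ 0.3 -4.1 -0. ] tcp [510.2 -51.9  20.3] [ 9.32732061 -0.0960923 ] roll [510.8 -61.6] [-0.4 -0.8  0.4  0.6] bay [-0.42892694 -0.1810474 ]
```

Contact: -4 N, and the roll stayed put while the TCP advanced 1.7 mm, so it is home. I centre the fingers, close them and lift straight out.

Call:
{"method": "move_arm", "body": {"motion": [{"offset": [0, -0.003, 0], "angular": [0, 0, 0], "jaw": 0.015}, {"offset": [0, -0.006, 0], "angular": [0, 0, 0], "jaw": 0.01}, {"offset": [0, -0.009, 0], "angular": [0, 0, 0], "jaw": 0.01}, {"offset": [0, -0.009, 0], "angular": [0, 0, 0], "jaw": 0.01}]}}

```text
time_s: 9.43
eef_pos: [510.6, -60.7, 20.3]
ee_rot: [-0.0, -0.027, 1.0, 0.0]
force: [-0.5, -0.1, -0.0]
grip_width: 0.115
```

Call:
{"method": "move_arm", "body": {"motion": [{"offset": [0, -0.009, -0.01], "angular": [0, 0, 0], "jaw": 0.01}, {"offset": [0, -0.009, -0.03], "angular": [0, 0, 0], "jaw": 0.01}, {"offset": [0, -0.009, -0.06], "angular": [0, 0, 0], "jaw": 0.01}, {"offset": [0, -0.009, -0.1], "angular": [0, 0, 0], "jaw": 0.01}, {"offset": [0, -0.009, -0.14], "angular": [0, 0, 0], "jaw": 0.01}]}}

```text
time_s: 10.05
eef_pos: [511.0, -70.0, 162.3]
ee_rot: [0.0, -0.027, 1.0, -0.0]
force: [1.1, -0.2, -0.1]
grip_width: 0.117
```

Call:
{"method": "move_arm", "body": {"motion": [{"offset": [0.04, 0.03, -0.01], "angular": [0, 0, 0], "jaw": 0.01}, {"offset": [0.08, 0.07, -0.02], "angular": [0, 0, 0], "jaw": 0.01}, {"offset": [0.12, 0.11, -0.03], "angular": [0, 0, 0], "jaw": 0.01}, {"offset": [0.15, 0.16, -0.04], "angular": [0, 0, 0], "jaw": 0.01}, {"offset": [0.17, 0.21, -0.04], "angular": [0, 0, 0], "jaw": 0.01}]}}

```text
time_s: 10.68
eef_pos: [329.3, 131.9, 201.7]
ee_rot: [0.002, -0.026, 1.0, 0.0]
force: [1.0, -0.2, -0.1]
grip_width: 0.117
```

```bash
python3 m.py; python3 - <<'E'
from rig import ctrl
from h import *
d=ctrl.capture("top");cv2.imwrite("pics/t5.png",d["img"][60:300,100:440][:,:,::-1])
p,h=blue(d,(155,120,260,210))
if len(p)>50:
    (x,y),r=cv2.minEnclosingCircle(ground(d,h,25)[:,:2].astype(np.float32));print(x,y,r,R.T@(np.array([x,y])-T))
E
```

```text
10.675 F [ 1.  -0.2 -0.1] tcp [329.3 131.9 201.7] [202.63188193 170.60556108] roll [510.8 -61.6] [-0.4 -0.8  0.4  0.6] bay [-0.42892694 -0.1810474 ]
510.18670654296875 -64.40577697753906 47.838897705078125 [-3.17873545  0.58605329]
```

View pics/t5.png

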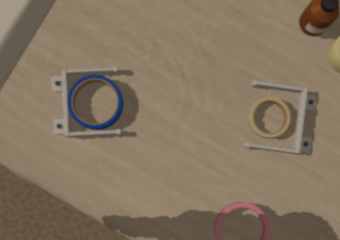

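Top view: the blue roll at (96,102) sits against the left bay's back rail, and the buff and pink rolls look unmoved. Handing in.

```bash
python3 -c "
from rig import ctrl
print(ctrl.finish_job())"
```

```text
the job is handed in; nothing more can be done
None
```

I slid the large blue roll flat along the table into the empty left bay, dragging it by the inside of its wall until it met the back rail. I then withdrew the fingers and handed the job in at about 10.7 s. No verdict was reported.

- **Final position:** the side camera puts the roll at bay (-0.4, -0.2) mm and the top camera at (-3.2, +0.6) mm. They differ by about 3 mm, roughly what the calibration allows, and both are inside the limits.
- **Contact with the rail:** the wrist force reached about 4 N, and the roll stayed put while the tool advanced another 1.7 mm.
- **Withdrawal slip:** I entered the 9 mm back-off twice, so the tool moved 9 mm further back than I meant while it was lifting. The roll's side-camera reading was the same before and after.
- **Small and pink rolls:** I did not touch either one, and the last picture shows them where they were. I checked this by eye only.
- **Hand-in:** the arm was clear of everything.

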